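# Slacken the left-hand rotor nut with the key

## Robot

A 6-joint arm with a two-finger parallel gripper is mounted at the origin on the work surface. World frame = base frame: x ahead of the robot, y to its left, z up, the work surface at z = 0. Lengths are in m, angles in rad, forces in N, time in s.
With the tool pointing down it reaches from about 0.275 to 0.825 m from the base axis. Payload 4.9 kg.
Tool frame: the origin (TCP) lies midway between the tips of the shut fingers; the grasp point (between the pads) lies manip.hold_point_z behind it (manip.hold_point_z is the distance from the TCP to the grasp point, in m); z points along the fingers, y is the direction in which the jaws open and shut (so a half turn about z gives the same grasp; the last joint's range is limited). The gripper opens to 85 mm and grips with 20 to 120 N. Pads are 22 mm wide; open, the fingers measure 114 mm over their backs; the gripper's body (76 mm by 85 mm) begins 54 mm behind the grasp point. The pads swing forward as they close: fully open they stand 13 mm farther back than shut.
Start: joints at [-0.134, 0.326, -0.193, 1.052, 0, 1.437], TCP at [0.55, 0, 0.231] pointing down, gripper open.
Joint ranges: [-2.65, 2.65], [-0.97, 1.79], [-1.3, 1.35], [-1.93, 2.1], [-1.47, 1.37], [-3.14, 3.14]. Speed limits (rad/s): [2.57, 2.57, 3.14, 3.14, 3.14, 3.14].

## Interface

Orientations are given as a 3x3 rotation matrix whose columns are the frame's x, y, z axes.
In Python, from cell import manip gives the robot as it stands. The module is installed in compiled form; this text tells all that it offers. Calls block until the motion is done:
- manip.goto(position, orientation): joint-space move of the TCP to a pose.
- manip.movel(position, orientation=None, speed=0.15): straight line of the TCP; orientation=None keeps the orientation; speed is the mean speed in m/s.
- manip.goto_joints(angles): joint-space move.
- manip.move_gripper(opening, effort=None): finger opening in m; effort is the grip in N (None keeps the last); returns when the fingers have stopped.
- manip.hold(seconds).
- manip.solve_ik(position, orientation): joint angles nearest the present ones, or None.
- manip.snapshot(name): name is "scene" or "side" or "wrist"; returns a dict with "frame" (420x560x3 uint8, red, green, blue), "vfov" (degrees; the focal length in pixels is half the picture's height over the tangent of half this angle, whatever the lens; pixels are square), "cx", "cy" (the principal point, pixels), "dist" ([k1, k2, p1, p2, k3] as OpenCV has them; the pictures are not rectified), "position" and "orientation" of the camera in the world; the wrist camera has in their place "hand_eye" (4x4, takes a point from camera to tool coordinates, whose origin is the TCP and whose axes are the flange's). Camera axes: x right, y down, z forward; pixel columns grow to the right and rows downward; lengths in m; the calibration is good to about 2 mm. A picture is of the moment at which its call begins: read the wrist's pose just before it. There is no depth.
A pose or a line that the arm cannot do raises manip.IKError and nothing moves.
- manip.close_job(): hands the job in, once; it reports no verdict.
Trained networks look in a picture, given as the dict that the camera call returned (one of the last four; its "shot" number tells which), for a name from the list of things; names that differ only in an ending like _2 or _b are one class to them, and where a whole thing is asked for, a point or a joint stands for the part that bears it (a point fixed in the world has none). Each returns a list of dicts, best first, with "conf" (0 to 1); they miss things now and then, are a little off and sometimes report something else, mostly with a low value. They report only what shows in the picture. A call takes as long as a camera call. They do not tell look-alikes from the thing itself.
- manip.spot_in(picture, thing): "at" ([column, row] in pixels, amid what is visible of it).
- manip.pinpoint(picture, thing): "at" ([column, row] in pixels: a listed point, or the origin of a listed thing).
Readings, each from a call of its own:
- manip.get_clock(): time.
- manip.get_joint_positions(): joint angles.
- manip.get_qvel(): joint speeds.
- manip.get_tau(): joint torques, N m.
- manip.get_eef_pos(): TCP position.
- manip.get_ee_rot(): TCP orientation.
- manip.get_contact_force(): force on the tool from outside, world axes, zero at the start.
- manip.get_moment(): the same for the moment, N m.
- manip.get_width(): finger opening in m.
Only numpy, scipy, OpenCV 4.12 (cv2) and the standard library are available. Lean on these libraries where they do the work, as an engineer would, in place of code of your own. Each camera call takes 0.05 s, during which the arm holds its last target. There are 200 camera calls.

## Task

The rotor is coming off for cleaning: take the T-handled key from its stand, seat its blade in the slot of the rotor nut, and slacken the nut. The thread is left-handed, so it undoes clockwise: feel that it is giving, turn it clockwise until you feel it come up firmly against its stop, and do not force it at either end or lean hard on the key. Then stand the key back in its stand, let go of it, touch the centrifuge only with the key, and leave the amber bottle, the jar and the loose tube beside them where they are.

Things in the scene. Friction and masses are not known exactly. Their poses are not given: they have to be found in the camera images.
- key: T-handled rotor key, loose, about 160 g, standing upright in its stand. Origin: centre of its lower end; z up the shaft; x along crossbar and blade. Steel blade 26 mm (x) by 6 mm (y), height 0-14 mm, its lower edge rounded to 3 mm radius; round collar 40 mm across at height 14-20 mm; shaft 10 mm across at 20-85 mm; crossbar above.
- key_grip (a point): centre of the key's black plastic crossbar, 94 mm above the key's lower end; axes as the key. The bar is 60 mm (x) by 14 mm (y) by 18 mm tall. Take it from above across its 14 mm, with about 80 N so that it does not twist in the fingers.
- stand: grey plastic stand fixed to the bench, 74 mm (x) by 66 mm (y) by 30 mm tall, origin under its centre. An oblong pocket in its top, 32 mm (x) by 12 mm (y), 22 mm deep, takes the key's blade loosely either way round; the key's collar rests on the stand's top, so the key's lower end is then 16 mm above the bench.
- centrifuge: white round benchtop centrifuge, lid off, 190 mm across, fixed to the bench, origin under its centre, z up. Aluminium rotor on top at 80 mm height, its tube caps reach 87 mm. The slotted nut sits at the rotor's middle, on the centrifuge's axis.
- nut_slot (a point): centre of the mouth of the slot in the rotor nut, on the nut's axis, z up, x along the slot; turns and rises with the nut. Grey metal nut 48 by 38 mm on a darker round 54 mm flange. Blind slot 30 mm (x) by 8.5 mm (y), 10 mm deep; its mouth is 96 mm above the bench when tight. The key fits either way round.
- nut (a joint): turn of the nut, rad: 0 is tight; grows clockwise seen from above (left-hand thread), rising 1 mm per rad; starts at 0 to 0.25. It turns against a drag of about 0.1 N m, as far as a stop at 1.4. Tight end and stop are hard: torque climbs at once, which must be felt, for the blade has 0.1 to 0.15 rad of play each way in the slot. At the stop bear on it with 0.25 to 0.6 N m, no more.
- reagent: amber bottle 44 mm across, 90 mm tall, near the centrifuge; bystander, origin at the centre of its underside
- jar: clear jar 40 mm across, 45 mm tall, close to the key stand; bystander, origin at the centre of its underside
- tube: capped sample tube about 97 mm long, lying; bystander, origin at the centre of its underside
Not all that is in view belongs to the job. Leave any purple look-alike of the key alone. What is shaped like the centrifuge but purple is not meant.

How it is judged:
By the outcome, as a careful person would: the job done as asked, in the order asked, and still so for the second after the job is handed in, with the robot touching nothing.
It also fails if it takes over 72 s, if anything falls off the work surface, if the arm or the gripper's body presses on something with over 40 N, if the wrist force passes 120 N, or if a joint passes its speed limit or range.

## Working session

There is one attempt and no reset: what is moved stays moved. The work goes in short steps, each a Python script; the robot and the scene stay as the last script left them, time stands still between calls to the robot, and variables do not carry over. Pictures are saved under pics/ and viewed, about 8 in all and at most 12, crops included, and the job is handed in when it is done.

```bash
mkdir -p pics; cat > h.py <<'E'
import numpy as np, cv2
from cell import manip as m
def cam(p, tcp=None, R=None):
    K=np.array([[0,0,p['cx']],[0,0,p['cy']],[0,0,1.]]); f=p['frame'].shape[0]/2/np.tan(np.radians(p['vfov'])/2); K[0,0]=K[1,1]=f
    if 'hand_eye' in p:
        T=np.eye(4);T[:3,:3]=R;T[:3,3]=tcp;T=T@np.array(p['hand_eye']);return K,np.array(p['dist'],float),T[:3,:3],T[:3,3]
    return K,np.array(p['dist'],float),np.array(p['orientation']),np.array(p['position'])
def ray(c,at):
    u=cv2.undistortPoints(np.array([[at]],float),c[0],c[1])[0,0]
    return c[3],c[2]@np.array([u[0],u[1],1])
def onz(c,at,z):
    o,d=ray(c,at);return o+d*(z-o[2])/d[2]
def proj(c,P):
    P=(np.atleast_2d(P)-c[3])@c[2]
    return cv2.projectPoints(P,np.zeros(3),np.zeros(3),c[0],c[1])[0][:,0]
def snap(n):
    t=np.array(m.get_eef_pos());R=np.array(m.get_ee_rot());p=m.snapshot(n);return p,cam(p,t,R)
def save(p,n): cv2.imwrite('pics/'+n,p['frame'][:,:,::-1])
def tri(r):
    A=np.zeros((3,3));b=np.zeros(3)
    for o,d in r:
        d=d/np.linalg.norm(d);M=np.eye(3)-np.outer(d,d);A+=M;b+=M@o
    return np.linalg.solve(A,b)
def Rz(a): # tool down, tool x at angle a in world; z down
    c,s=np.cos(a),np.sin(a);return np.array([[c,s,0],[s,-c,0],[0,0,-1.]])
E
cat > a.py <<'E'
from h import *
np.set_printoptions(precision=3,suppress=True)
print(m.hold_point_z,m.get_ee_rot(),m.get_clock())
H={'key_grip':.11,'nut_slot':.096,'stand':0,'centrifuge':0,'key':.016,'reagent':0,'jar':0,'tube':0}
ims=[]
for n in('scene','side','wrist'):
    p,c=snap(n);ims.append(p['frame']);save(p,n+'0.png');print(n,c[3])
    for t in H:
        for d in m.pinpoint(p,t)[:4]: print(n,t,np.round(d['at'],1),round(d['conf'],2),onz(c,d['at'],H[t]))
print(m.get_clock())
E
python3 a.py
```

```text
0.0187 [[-0.     1.    -0.002]
 [ 1.     0.     0.   ]
 [ 0.    -0.002 -1.   ]] 0.0
scene [ 1.175 -0.059  0.837]
scene key_grip [190.4 204. ] 0.69 [ 0.459 -0.259  0.11 ]
scene key_grip [236.2 211.5] 0.57 [ 0.481 -0.159  0.11 ]
scene nut_slot [383.9 217.2] 0.85 [0.485 0.157 0.096]
scene nut_slot [179.7 148.5] 0.8 [ 0.252 -0.315  0.096]
scene nut_slot [235.7 243.3] 0.34 [ 0.557 -0.156  0.096]
scene stand [236.4 245.1] 0.77 [ 0.482 -0.166  0.   ]
scene centrifuge [190.  181.5] 0.81 [ 0.268 -0.301  0.   ]
scene centrifuge [375.  251.2] 0.8 [0.501 0.149 0.   ]
scene key [238.6 243.4] 0.97 [ 0.49  -0.16   0.016]
scene key [196.  232.4] 0.93 [ 0.457 -0.259  0.016]
scene reagent [353.3 297.1] 0.71 [0.624 0.087 0.   ]
scene jar [217.9 275.3] 0.64 [ 0.567 -0.201  0.   ]
scene tube [311.1 321.3] 0.55 [ 0.68  -0.004  0.   ]
side [0.179 1.042 0.728]
side key_grip [286.1 173.2] 0.92 [ 0.486 -0.169  0.11 ]
side key_grip [306.4 164.3] 0.86 [ 0.446 -0.237  0.11 ]
side nut_slot [243.9 242.6] 0.6 [0.496 0.152 0.096]
side nut_slot [374.8 164.8] 0.51 [ 0.266 -0.315  0.096]
side stand [285.4 209.6] 0.68 [
[... 582 characters left out ...]
ey_grip [231.1 298.7] 0.36 [ 0.504 -0.091  0.11 ]
wrist nut_slot [205.4  16.5] 0.98 [0.491 0.15  0.096]
wrist nut_slot [230.6 310.8] 0.4 [ 0.501 -0.113  0.096]
wrist stand [232.3 298.3] 0.7 [ 0.487 -0.157  0.   ]
wrist centrifuge [ 87.5 389.5] 0.93 [ 0.26  -0.315 -0.   ]
wrist centrifuge [230.4  45.6] 0.88 [0.497 0.15  0.   ]
wrist key [230.1 308.8] 0.89 [ 0.486 -0.162  0.016]
wrist reagent [353.3 104.6] 0.97 [0.633 0.089 0.   ]
wrist reagent [227.1  41.9] 0.55 [0.493 0.154 0.   ]
wrist jar [291.9 324.4] 0.73 [ 0.567 -0.197  0.   ]
wrist jar [229.9 301. ] 0.48 [ 0.483 -0.161  0.   ]
wrist tube [384.3 188. ] 0.69 [ 0.676 -0.007  0.   ]
wrist tube [214.8 363.7] 0.68 [ 0.457 -0.263  0.   ]
1.35
```

View pics/scene0.png

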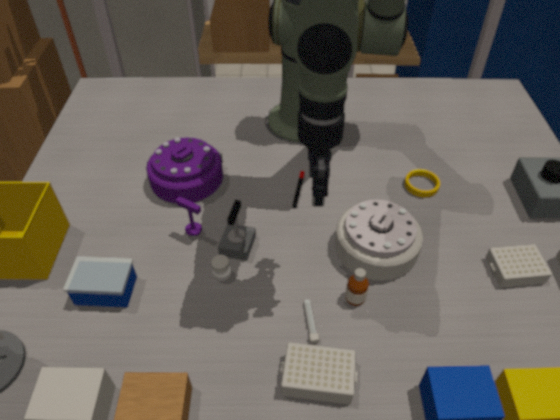

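View pics/wrist0.png

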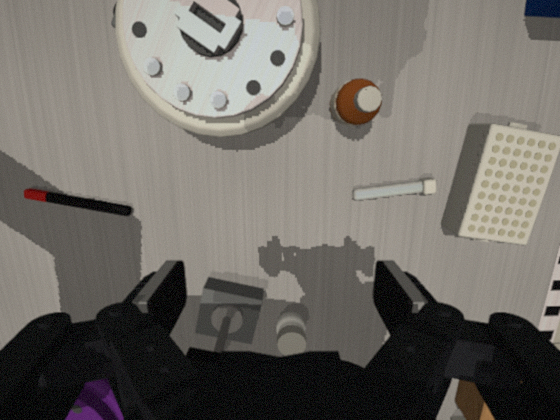

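Candidates, in scene-view pixels. Keys: purple (190,204), real one with the black bar (236,211) in the grey stand (236,242). Centrifuges: purple (183,165), white (380,225). I choose the black-barred key and the white centrifuge. Next I take rectified close views of both.

```bash
cat >> h.py <<'E'
def ortho(p,c,x,y,z,half=.06,s=5000):
    n=int(2*half*s);g=np.arange(n)/s-half
    X,Y=np.meshgrid(g,g)  # image col=+x world, row = -y world
    P=np.stack([x+X,y-Y,0*X+z],-1).reshape(-1,3)
    q=proj(c,P).reshape(n,n,2).astype(np.float32)
    return cv2.remap(p['frame'],q[...,0],q[...,1],cv2.INTER_LINEAR)
E
cat > b.py <<'E'
from h import *
np.set_printoptions(precision=4,suppress=True)
out=[]
for (x,y,z,T,n) in[(.494,.152,.096,[.494,.085,.26],'nut_slot'),(.484,-.163,.119,[.484,-.225,.26],'key_grip')]:
    m.goto(T,np.array([[0,1,0],[1,0,0],[0,0,-1.]]));m.hold(.2)
    p,c=snap('wrist');save(p,n+'1.png');print(n,m.get_clock(),c[3],c[2][:,2])
    for t in (n,'stand','centrifuge','key','jar'):
        for d in m.pinpoint(p,t)[:2]: print(t,np.round(d['at'],1),round(d['conf'],2),onz(c,d['at'],{'nut_slot':.096,'key_grip':.11,'key':.016}.get(t,0)))
    out.append(ortho(p,c,x,y,z,.04))
cv2.imwrite('pics/o1.png',np.hstack(out)[:,:,::-1])
E
python3 b.py
```

```text
nut_slot 2.1 [0.4944 0.1517 0.4017] [-0.0012 -0.2678 -0.9635]
nut_slot [278.4 128.4] 0.68 [0.4932 0.1475 0.096 ]
stand [275.  338.1] 0.6 [ 0.4869 -0.1567  0.    ]
centrifuge [280.4 126. ] 0.62 [0.4953 0.149  0.    ]
key [273.9 350.2] 0.77 [ 0.4855 -0.1653  0.016 ]
jar [275.3 339.9] 0.29 [ 0.4873 -0.1599  0.    ]
key_grip 3.7833 [ 0.4841 -0.1564  0.4023] [ 0.0003 -0.2676 -0.9635]
key_grip [280.3 135.2] 0.98 [ 0.4849 -0.1664  0.11  ]
key_grip [243.5 235.1] 0.59 [ 0.449  -0.2618  0.11  ]
stand [281.1 125.4] 0.76 [ 0.4861 -0.1583  0.    ]
centrifuge [116.7 243.7] 0.82 [ 0.2604 -0.3147  0.    ]
key [253.5 214.4] 0.82 [ 0.4513 -0.2678  0.016 ]
key [278.7 129.7] 0.58 [ 0.4832 -0.1632  0.016 ]
jar [342.7 153. ] 0.85 [ 0.5638 -0.1918  0.    ]
```

View pics/o1.png

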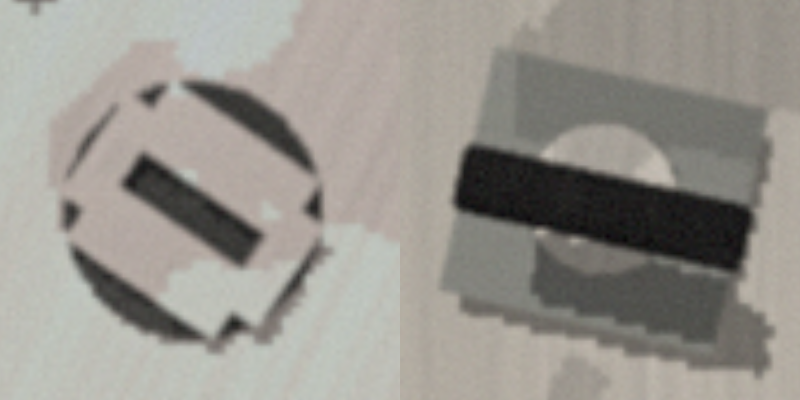

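The slot spans (134,168)–(254,250) in the left half, about 29 mm long at −34°. The bar spans (465,177)–(743,240) in the right half, about 57 mm long at −13°. Both sizes fit the description, and the stand is grey with a black bar, so this is the real key. Next I grasp it, using tool yaw near 167° for joint-6 range.

```bash
cat > c.py <<'E'
from h import *
np.set_printoptions(precision=4,suppress=True)
im=cv2.imread('pics/o1.png').max(2)
def rect(a,x,y):
    k,l,s,ce=cv2.connectedComponentsWithStats((a<100).astype(np.uint8))
    best=min((i for i in range(1,k) if s[i,4]>1500),key=lambda i:np.hypot(*(ce[i]-200)))
    pts=np.argwhere(l==best)[:,::-1].astype(np.float32);r=cv2.minAreaRect(pts)
    b=cv2.boxPoints(r);e=[b[1]-b[0],b[2]-b[1]];e=max(e,key=np.linalg.norm)
    c=r[0];return x+(c[0]-200)/5000,y-(c[1]-200)/5000,np.arctan(-e[1]/e[0]),np.array(r[1])/5
print('slot',rect(im[:,:400],.494,.152))
k=rect(im[:,400:],.484,-.163);print('bar',k)
a=k[2]+np.pi;R=Rz(a)
for z in(.25,.0913):print(m.solve_ik([k[0],k[1],z],R))
print(m.solve_ik([.493,.150,.17],Rz(np.radians(145.7))),m.solve_ik([.493,.150,.17],Rz(np.radians(50))))
if abs(np.degrees(k[2])+12.8)<2:
    m.move_gripper(.045,80);m.goto([k[0],k[1],.16],R);m.movel([k[0],k[1],.0913],speed=.12)
    print(m.get_contact_force(),m.get_clock())
    m.move_gripper(0.0,80);print(m.get_width(),m.get_contact_force(),m.get_moment())
    m.movel([k[0],k[1],.135],speed=.08);m.hold(.2)
    print(m.get_width(),m.get_contact_force(),m.get_moment(),m.get_clock())
    p,c=snap('wrist');save(p,'w2.png')
E
python3 c.py
```

```text
slot (0.4923536437988281, 0.15014076232910156, np.float32(-0.59517956), array([29.0886,  7.8026]))
bar (0.48307200927734373, -0.1719699951171875, np.float32(-0.22011897), array([59.8009, 29.441 ]))
[-0.486   0.245  -0.2556  1.0702  0.     -0.2659]
[-0.486   0.401  -0.4813  0.6884  0.     -0.2659]
[ 0.152   0.3141 -0.3772  0.8795  0.      0.7507] [ 0.152   0.3141 -0.3772  0.8795  0.      2.421 ]
[ 0.2462  0.2417 -0.2017] 6.3917
0.012432836995694741 [1.5233 2.985  2.8365] [ 0.8002 -0.2048 -0.0273]
0.012778255037288234 [ 0.0435 -0.1041 -0.9336] [ 0.0412 -0.0414 -0.001 ] 7.675
```

View pics/w2.png

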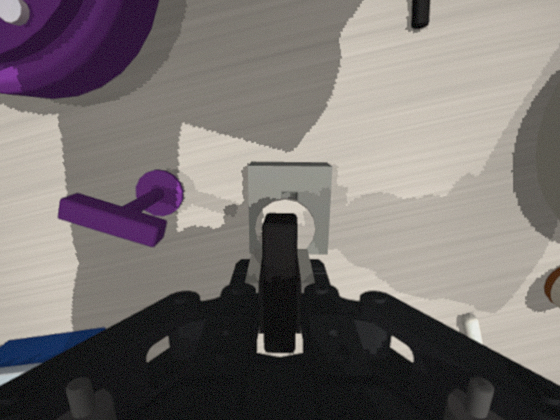

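The wrist view shows the bar held centrally at (280,280) and the key clear of the stand at (290,205). My rectangle for the bar had merged with shadow (29 mm wide), so I gripped about 7 mm off and the jaws drew the key in. I need to check for tilt. I carry it towards the nut, look again from the working yaw and compare expected with seen.

```bash
cat > d.py <<'E'
from h import *
np.set_printoptions(precision=4,suppress=True)
S=np.array([.4924,.1501]);a=np.pi-.595;u=np.array([np.cos(a),np.sin(a)]);R=Rz(a)
t=np.array(m.get_eef_pos());m.movel([t[0],t[1],.235],speed=.2)
m.goto([*(S-.067*u),.235],R);m.hold(.4)
print(m.get_contact_force(),m.get_moment(),m.get_width(),m.get_clock(),m.get_eef_pos())
t=np.array(m.get_eef_pos());Rt=np.array(m.get_ee_rot())
th=np.linspace(0,2*np.pi,60)
def tp(x,y,z): return t+Rt@np.array([x,y,z])
col=[tp(.02*np.cos(q),.02*np.sin(q),.0553) for q in th]
pts=[tp(0,0,z) for z in(-.0277,.0103,.0553,.0753)]
bar=[tp(x,y,-.0277) for x,y in((.03,.007),(.03,-.007),(-.03,-.007),(-.03,.007))]
tiles=[]
for n in('wrist','scene','side'):
    p,c=snap(n);save(p,n+'3.png');f=p['frame'].copy()
    if n=='wrist':
        np.savez('w3.npz',t=t,R=Rt)
        for d in m.pinpoint(p,'nut_slot')[:2]:print(d['at'],d['conf'],onz(c,d['at'],.096))
        o=ortho(p,c,S[0],S[1],.096,.03,6000);cv2.imwrite('pics/o3.png',o[:,:,::-1])
    g=proj(c,pts[1])[0];k=2 if n=='wrist' else 4;h=70 if k==2 else 50
    x0,y0=int(np.clip(g[0]-h,0,560-2*h)),int(np.clip(g[1]-h,0,420-2*h))
    f=cv2.resize(f[y0:y0+2*h,x0:x0+2*h],(360,360),interpolation=cv2.INTER_CUBIC);s=360/(2*h)
    for P,cl,closed in((col,(255,0,0),1),(bar,(0,255,0),1),(pts,(255,255,0),0)):
        cv2.polylines(f,[((proj(c,P)-[x0,y0])*s).astype(np.int32)],closed,cl,1)
    tiles.append(f)
o=cv2.resize(o,(360,360));
T=np.vstack([np.hstack(tiles[:2]),np.hstack([tiles[2],o])])
cv2.imwrite('pics/chk3.png',cv2.resize(T,(600,600),interpolation=cv2.INTER_AREA)[:,:,::-1])
E
python3 d.py
```

```text
[-1.0487  0.4696 -1.392 ] [-0.0484  0.0316 -0.0193] 0.012634286676388542 9.9 [0.548  0.112  0.2351]
[277.5, 125.7] 0.69 [0.4921 0.1473 0.096 ]
```

View pics/chk3.png

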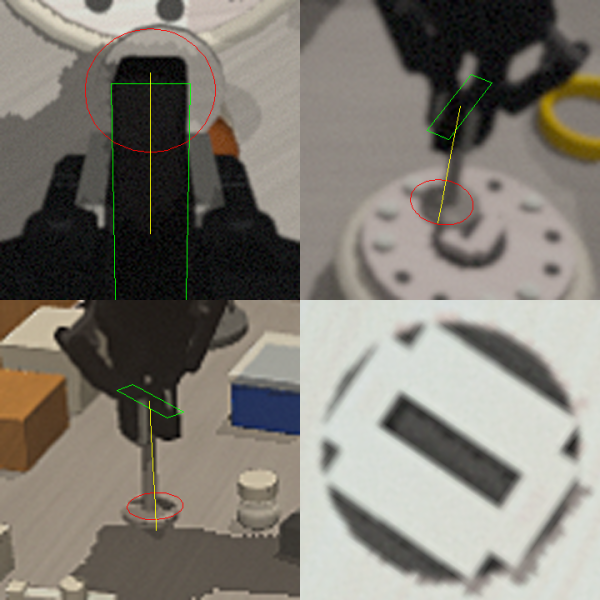

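The overlay shows the key sitting about 5 mm towards tool +x of nominal: the wrist bar end is at row 57 against 83 predicted, and the collar in the scene and side views agrees. I measure it quantitatively.

```bash
cat > e.py <<'E'
from h import *
np.set_printoptions(precision=4,suppress=True)
t=np.array(m.get_eef_pos());Rt=np.array(m.get_ee_rot());r={'key':[],'key_grip':[]}
tiles=[]
for n in('wrist','scene','side'):
    p,c=snap(n)
    for k,z in(('key',.0753),('key_grip',-.0187)):
        e=t+Rt@np.array([0,0,z]);g=proj(c,e)[0]
        d=[d for d in m.pinpoint(p,k) if np.hypot(*(np.array(d['at'])-g))<40]
        for x in d[:1]:
            r[k].append(ray(c,x['at']));print(n,k,x['at'],round(x['conf'],2),g)
    g=proj(c,t+Rt@np.array([.0,0,.03]))[0];x0,y0=int(g[0]-25),int(g[1]-37)
    if n=='wrist': x0,y0=int(g[0]-50),max(0,int(g[1]-90));w,h=100,150
    else: w,h=50,75
    tiles.append(cv2.resize(p['frame'][y0:y0+h,x0:x0+w],(266,399),interpolation=cv2.INTER_CUBIC));print('tile',n,x0,y0,266/w)
for k in r:
    if len(r[k])>1: print(k,Rt.T@(tri(r[k])-t))
cv2.imwrite('pics/clean4.png',np.hstack(tiles)[:,:,::-1])
E
python3 e.py
```

```text
wrist key_grip [279.4, 284.2] 0.59 [280.265  285.2754]
tile wrist 230 154 2.66
scene key [376.9, 219.4] 0.91 [371.1346 218.4005]
scene key_grip [379.9, 185.3] 0.65 [377.9552 183.107 ]
tile scene 349 165 5.32
side key [224.4, 207.1] 0.78 [226.16   204.8401]
side key_grip [226.0, 169.0] 0.93 [224.0434 165.7354]
tile side 200 149 5.32
key [0.0051 0.0094 0.0759]
key_grip [ 0.0017  0.0005 -0.0135]
```

View pics/clean4.png

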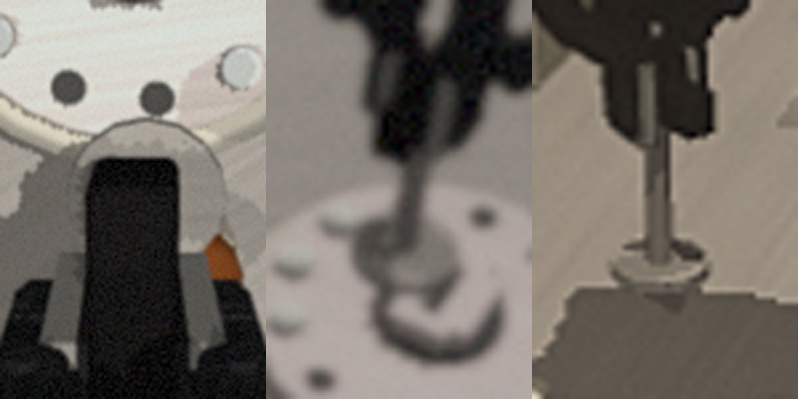

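```bash
cat > f.py <<'E'
from h import *
np.set_printoptions(precision=4,suppress=True)
t=np.array(m.get_eef_pos());Rt=np.array(m.get_ee_rot())
px={'wrist':(286.5,225),'scene':(375.3,212),'side':(224.2,198.3)};r=[]
for n in px:
    p,c=snap(n);r.append(ray(c,px[n]));e=t+Rt@[0,0,.0553];print(n,proj(c,e)[0])
    o,d=r[-1];P=o+d*((t[2]-.0553)-o[2])/d[2];print(' at nominal height, tool frame',Rt.T@(P-t))
    if n=='wrist': print('f',c[0][0,0],'bar end',[ (x,proj(c,t+Rt@[x,0,-.0277])[0]) for x in(.03,.035,.04)])
for s in([0,1,2],[1,2]):
    P=tri([r[i] for i in s]);print(s,Rt.T@(P-t),[np.round(np.linalg.norm(np.cross(d/np.linalg.norm(d),P-o)),4) for o,d in r])
E
python3 f.py
```

```text
wrist [280.0691 230.0684]
 at nominal height, tool frame [0.0035 0.0042 0.0553]
f 316.31617947685214 bar end [(0.03, array([280.3187, 226.0605])), (0.035, array([280.321 , 213.4201])), (0.04, array([280.3233, 200.4918]))]
scene [372.583  211.3304]
 at nominal height, tool frame [0.0013 0.0052 0.0553]
side [225.7036 196.8338]
 at nominal height, tool frame [0.0032 0.0063 0.0553]
[0, 1, 2] [0.0025 0.0048 0.0564] [np.float64(0.0009), np.float64(0.0001), np.float64(0.0008)]
[1, 2] [0.0019 0.0052 0.0561] [np.float64(0.0016), np.float64(0.0002), np.float64(0.0002)]
```

Three cameras agree that the collar is about 5 mm off sideways and 2–3 mm off along tool x: the key was gripped with a tilt of roughly 4°. I'll retrace it into the stand, release, look again from the working yaw and regrip properly.

```bash
cat > g.py <<'E'
from h import *
np.set_printoptions(precision=4,suppress=True)
K=[.483072,-.17197];a=np.pi-.22011897;R=Rz(a);u=R[:2,0]
m.goto([*K,.20],R);m.hold(.2);m.movel([*K,.112],speed=.15);print(m.get_contact_force())
m.movel([*K,.0918],speed=.06);print(m.get_contact_force(),m.get_moment())
m.move_gripper(.05);m.hold(.1);m.movel([*K,.16],speed=.2)
T=np.array([.4845,-.166])-.067*u
m.goto([*T,.235],R);m.hold(.3)
p,c=snap('wrist');save(p,'w5.png');print(m.get_clock())
for k,z in(('key_grip',.11),('key',.016),('stand',0)):
    for d in m.pinpoint(p,k)[:3]:print(k,d['at'],round(d['conf'],2),onz(c,d['at'],z))
o=ortho(p,c,.4845,-.166,.119,.04);
o2=ortho(p,c,.4845,-.166,.036,.04);cv2.imwrite('pics/o5.png',np.hstack([o,o2])[:,:,::-1])
E
python3 g.py
```

```text
[-0.1867  0.1835 -1.1235]
[1.7953 2.55   1.7656] [ 0.698  -0.4578  0.0461]
15.1167
key_grip [153.5, 112.1] 0.97 [ 0.4503 -0.2635  0.11  ]
key_grip [279.1, 127.7] 0.68 [ 0.4852 -0.1667  0.11  ]
key [184.6, 113.2] 0.85 [ 0.4478 -0.2647  0.016 ]
key [276.7, 127.9] 0.81 [ 0.4856 -0.1697  0.016 ]
key [429.7, 251.2] 0.28 [ 0.6701 -0.0175  0.016 ]
stand [280.0, 120.9] 0.95 [ 0.4789 -0.1644  0.    ]
```

View pics/o5.png

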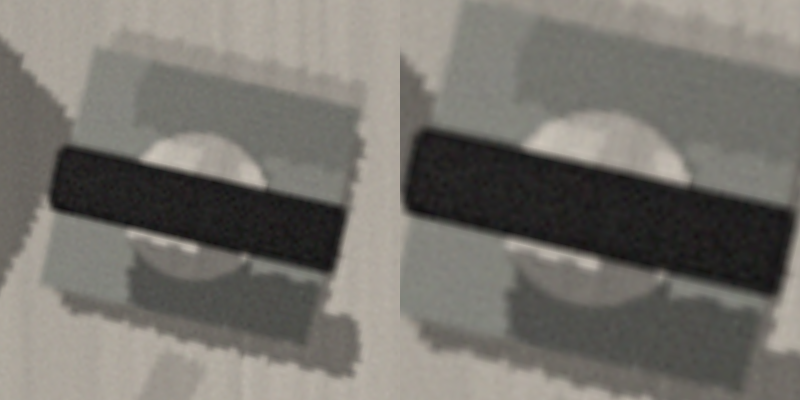

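Now the bar centre (198,209) and the collar centre (200,208 in the right half) coincide within 0.5 mm: the key stands upright at (0.484,−0.168), yaw −12.6°. Regrip there and recheck alignment over the nut.

```bash
cat > i.py <<'E'
from h import *
np.set_printoptions(precision=4,suppress=True)
K=[.4841,-.1678];R=Rz(np.pi-.220)
m.goto([*K,.16],R);m.movel([*K,.0913],speed=.12)
m.move_gripper(0.0,80);print(m.get_width(),m.get_contact_force(),m.get_moment())
m.movel([*K,.20],speed=.15)
S=np.array([.4924,.1501]);a=np.pi-.595;u=np.array([np.cos(a),np.sin(a)])
m.goto([*(S-.067*u),.235],Rz(a));m.hold(.3)
print(m.get_contact_force(),m.get_moment(),m.get_width(),m.get_clock())
t=np.array(m.get_eef_pos());Rt=np.array(m.get_ee_rot());np.savez('w6.npz',t=t,R=Rt)
tiles=[];r={'key':[],'key_grip':[]}
for n in('wrist','scene','side'):
    p,c=snap(n);save(p,n+'6.png')
    for k,z in(('key',.0753),('key_grip',-.0187)):
        g=proj(c,t+Rt@np.array([0,0,z]))[0]
        for x in [d for d in m.pinpoint(p,k) if np.hypot(*(np.array(d['at'])-g))<40][:1]:r[k].append(ray(c,x['at']))
    print(n,'collar pred',proj(c,t+Rt@[0,0,.0553])[0], [proj(c,t+Rt@[x,0,-.0277])[0] for x in (.03,.033)])
    g=proj(c,t+Rt@np.array([.0,0,.03]))[0];x0,y0=int(g[0]-25),int(g[1]-37);w,h=50,75
    if n=='wrist':
        x0,y0=int(g[0]-50),max(0,int(g[1]-90));w,h=100,150
        o=ortho(p,c,*S,.096,.03,6650)
    tiles.append(cv2.resize(p['frame'][y0:y0+h,x0:x0+w],(266,399),interpolation=cv2.INTER_CUBIC));print('tile',n,x0,y0,266/w)
for k in r:
    if len(r[k])>1: print(k,Rt.T@(tri(r[k])-t))
g=cv2.GaussianBlur(o.max(2),(5,5),0);k,l,s,ce=cv2.connectedComponentsWithStats((g<120).astype(np.uint8))
b=min((i for i in range(1,k) if s[i,4]>1500),key=lambda i:np.hypot(*(ce[i]-199)))
q=cv2.minAreaRect(np.argwhere(l==b)[:,::-1].astype(np.float32));bx=cv2.boxPoints(q)
e=max([bx[1]-bx[0],bx[2]-bx[1]],key=np.linalg.norm)
P=[S[0]+(q[0][0]-199.5)/6650,S[1]-(q[0][1]-199.5)/6650,.096]
print('slot',P,np.arctan(-e[1]/e[0]),np.array(q[1])/6.65,'tool',Rt.T@(np.array(P)-t))
cv2.imwrite('pics/clean6.png',np.hstack(tiles)[:,:,::-1])
E
python3 i.py
```

```text
0.012651829021224139 [-0.7704  2.315   6.0568] [0.2671 0.1066 0.0347]
[ 0.6416  0.7188 -1.448 ] [-0.0114  0.0063 -0.016 ] 0.012429697601730174 19.1833
wrist collar pred [280.0688 230.0675] [array([280.3183, 226.0592]), array([280.3198, 218.5093])]
tile wrist 230 154 2.66
scene collar pred [372.0751 211.3773] [array([385.412 , 170.3665]), array([386.1159, 169.4742])]
tile scene 348 165 5.32
side collar pred [225.8368 196.6454] [array([232.4813, 166.4194]), array([233.3522, 166.9005])]
tile side 200 149 5.32
key [0.0021 0.0027 0.0802]
key_grip [ 0.0023 -0.0018 -0.0208]
slot [np.float64(0.49237000099124767), np.float64(0.15009143213257756), 0.096] -0.5960281 [29.1536  7.7914] tool [0.0676 0.0006 0.1389]
```

View pics/clean6.png

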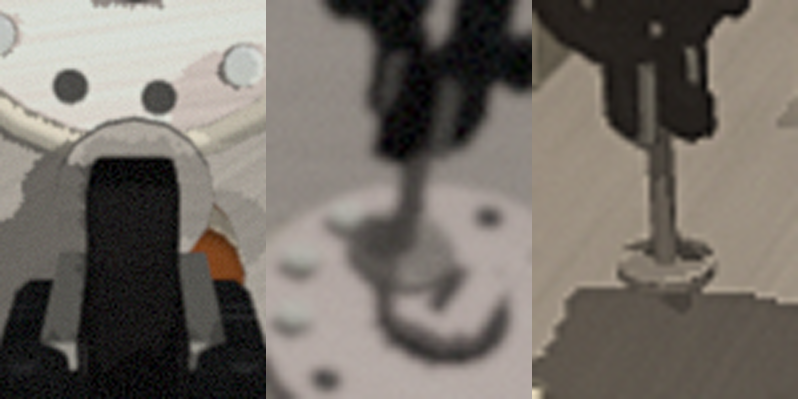

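The collar centre in the wrist tile is (138,190), an offset of only about (+3, +1.2) mm in tool x/y, and the bar is central, so the key is now nearly upright. The slot comes out at (0.4924,0.1501) from two yaws within 0.1 mm, and its size fits. Guarded descent next, compensating that offset.

```bash
cat > j.py <<'E'
from h import *
np.set_printoptions(precision=3,suppress=True)
S=np.array([.4924,.1501]);a=np.pi-.5955;R=Rz(a);T=S-(R@[.003,.0013,0])[:2]
m.goto([*T,.180],R);m.hold(.3);f0=np.array(m.get_contact_force());m0=np.array(m.get_moment());print(f0,m0)
np.savez('base.npz',f0=f0,m0=m0,T=T,a=a)
z=.180;m.movel([*T,.175],speed=.05)
for z in np.arange(.1735,.1629,-.0015):
    m.movel([*T,z],speed=.04);f=np.array(m.get_contact_force())-f0
    print(round(z,4),f,np.array(m.get_moment())-m0,np.array(m.get_eef_pos())[2])
    if f[2]>6: break
print(m.get_clock())
for n in ('side','scene'):
    p,c=snap(n);save(p,n+'7.png')
E
python3 j.py
```

```text
[ 0.036  0.056 -1.682] [ 0.002 -0.048  0.012]
0.1735 [-0.529 -0.006  0.456] [-0.08   0.031 -0.015] 0.17338728846736845
0.172 [ 0.141 -0.556  0.675] [-0.055  0.009 -0.07 ] 0.17191056662234613
0.1705 [-0.192  0.228 -0.023] [ 0.034  0.075 -0.065] 0.17039488259103794
0.169 [-0.021 -0.072  0.251] [ 0.09   0.048 -0.025] 0.16889308649745777
0.1675 [0.09  0.578 0.413] [ 0.134  0.021 -0.015] 0.16737756329410933
0.166 [0.248 1.185 0.131] [0.16  0.068 0.01 ] 0.1658547280099881
0.1645 [-0.906  0.886 -0.356] [ 0.177  0.049 -0.014] 0.16436965230264838
0.163 [-0.241  0.845  0.442] [ 0.181  0.08  -0.038] 0.1628675796793006
22.6167
```

It is seated 8.4 mm deep with under 1.3 N of side force. Now turn clockwise about the key axis, rising with the thread, in guarded steps.

```bash
cat > k.py <<'E'
from h import *
np.set_printoptions(precision=3,suppress=True)
B=np.load('base.npz');f0,m0,a0=B['f0'],B['m0'],float(B['a'])
S=np.array([.4924,.1501]);off=np.array([.003,.0013,0])
def pose(th):
    R=Rz(a0-th);return [*(S-(R@off)[:2]),.163+.001*max(0,th-.1)],R
def step(th,n=3):
    p,R=pose(th);m.movel(p,R,speed=.05)
    v=[]
    for _ in range(n): m.hold(.02);v.append(np.r_[m.get_contact_force(),m.get_moment()]-np.r_[f0,m0])
    v=np.mean(v,0);yaw=np.array(m.get_ee_rot())[:,0]
    print('%.3f'%th,'act %.3f'%((a0-np.arctan2(yaw[1],yaw[0])+np.pi)%(2*np.pi)-np.pi),v,'%.2f'%m.get_clock());return v
E
cat > l.py <<'E'
from k import *
th=0
while th<.42:
    th+=.06;v=step(th)
    if v[5]>.3 or abs(v[2])>8 or np.hypot(*v[:2])>12: print('stop');break
E
python3 l.py
```

```text
0.060 act 0.058 [ 0.816  1.155 -1.211  0.584 -0.126 -0.031] 23.02
0.120 act 0.118 [ 1.849  3.898 -1.642  1.011 -0.432  0.023] 23.32
0.180 act 0.178 [ 2.142  4.146 -0.992  1.2   -0.563  0.083] 23.62
0.240 act 0.238 [ 2.711  4.214 -1.385  1.271 -0.682  0.036] 23.92
0.300 act 0.298 [ 2.405  4.582 -1.717  1.229 -0.709  0.021] 24.22
0.360 act 0.358 [ 2.366  4.15  -1.479  1.246 -0.716  0.062] 24.52
0.420 act 0.418 [ 2.44   4.094 -1.738  1.194 -0.756  0.037] 24.82
```

It is giving at low torque (~0.05 N m), but there is 5 N of side load, so the axis is a little off. I shift it slightly along the measured force and continue.

```bash
cat > l2.py <<'E'
from k import *
import k
th=.42
v=np.r_[2.44,4.09]
while th<1.0:
    if np.hypot(*v)>1.5: k.S+=.0002*v/max(1,np.hypot(*v)/4)
    th+=.06;w=step(th);v=w[:2]
    if w[5]>.25 or abs(w[2])>8 or np.hypot(*v)>12: print('stop');break
print(repr(k.S),th)
E
python3 l2.py
```

```text
0.480 act 0.478 [ 2.874  2.94   0.053  0.789 -0.676  0.064] 25.12
0.540 act 0.538 [ 1.4    1.26   0.609  0.343 -0.394  0.065] 25.42
0.600 act 0.598 [ 0.826 -0.414  1.795 -0.002 -0.165  0.091] 25.72
0.660 act 0.658 [ 0.6   -1.334  1.995 -0.223 -0.083  0.039] 26.02
0.720 act 0.718 [ 0.042 -1.544  2.213 -0.403 -0.057  0.072] 26.32
0.780 act 0.778 [ 0.3   -1.155  2.33  -0.338 -0.075  0.077] 26.62
0.840 act 0.838 [ 0.019 -1.65   1.729 -0.44  -0.013  0.055] 26.92
0.900 act 0.898 [ 0.365 -0.605  1.709 -0.325 -0.036  0.053] 27.22
0.960 act 0.958 [ 0.207 -1.148  1.294 -0.365 -0.066  0.051] 27.52
1.020 act 1.018 [ 0.515 -1.737  1.574 -0.34  -0.067  0.072] 27.82
array([0.494, 0.151]) 1.0200000000000005
```

```bash
cat > l3.py <<'E'
from k import *
import k
th=1.02
k.S=np.array(m.get_eef_pos())[:2]+(Rz(a0-th)@off)[:2]
d=.02;hits=0
while th<1.75:
    th+=d;w=step(th)
    if abs(w[2])>10 or np.hypot(*w[:2])>15 or w[5]>.36: print('stop');break
    if w[5]>.15: d=.006
print(th,k.S)
np.savez('end.npz',th=th,S=k.S)
E
python3 l3.py
```

```text
1.040 act 1.039 [ 0.439 -1.726  1.268 -0.383 -0.105  0.084] 28.12
1.060 act 1.059 [ 0.493 -1.572  1.728 -0.419 -0.085  0.086] 28.42
1.080 act 1.080 [ 0.198 -1.407  1.304 -0.429 -0.134  0.112] 28.72
1.100 act 1.100 [ 0.738 -1.651  1.52  -0.463 -0.127  0.079] 29.02
1.120 act 1.120 [ 0.722 -1.568  1.118 -0.512 -0.119  0.084] 29.32
1.140 act 1.140 [ 0.357 -2.158  0.937 -0.506 -0.135  0.103] 29.62
1.160 act 1.160 [ 0.705 -2.045  1.14  -0.536 -0.136  0.097] 29.92
1.180 act 1.180 [ 0.756 -2.399  0.956 -0.566 -0.164  0.119] 30.22
1.200 act 1.200 [ 0.373 -2.511  0.636 -0.569 -0.14   0.08 ] 30.52
1.220 act 1.220 [ 1.15  -2.933  1.389 -0.6   -0.179  0.113] 30.82
1.240 act 1.240 [ 0.717 -2.549  1.374 -0.644 -0.152  0.077] 31.12
1.260 act 1.260 [ 0.657 -2.301  0.805 -0.69  -0.162  0.091] 31.42
1.280 act 1.280 [ 0.497 -2.5    1.272 -0.701 -0.172  0.082] 31.72
1.300 act 1.300 [ 0.584 -2.338  1.273 -0.744 -0.164  0.084] 32.02
1.320 act 1.320 [ 0.648 -2.632  1.338 -0.822 -0.158  0.085] 32.32
1.340 act 1.340 [ 0.538 -2.97   1.463 -0.786 -0.132  0.071] 32.62
1.360 act 1.360 [ 1.169 -3.023  1.422 -0.832 -0.157  0.067] 32.92
1.380 act 1.380 [ 0.674 -3.101  1.094 -0.888 -0.188  0.072] 33.22
1.400 act 1.400 [ 0.588 -3.215  1.075 -0.873 -0.165  0.132] 33.52
1.420 act 1.419 [ 0.493 -3.46   0.536 -0.93  -0.194  0.251] 33.82
1.426 act 1.426 [ 0.855 -3.684  0.835 -0.987 -0.184  0.313] 34.12
1.432 act 1.432 [ 0.852 -3.42   0.707 -1.01  -0.242  0.358] 34.42
1.438 act 1.438 [ 0.784 -4.021  0.319 -1.011 -0.243  0.389] 34.72
stop
1.4380000000000004 [0.494 0.151]
```

The stop is felt: torque climbs from 0.07 to 0.39 N m over 0.04 rad at 1.40 rad of turn, consistent with the 1.4 stop. I back off into the play, withdraw, carry the key to above the stand and check how it sits in the grip.

```bash
cat > n.py <<'E'
from k import *
import k
E=np.load('end.npz');k.S=E['S'];th=float(E['th'])
step(th-.07);step(th-.15)
t=np.array(m.get_eef_pos())
for z in(.169,.176,.185,.235):
    m.movel([t[0],t[1],z],speed=.06 if z<.18 else .2);print(z,np.array(m.get_contact_force())-f0)
K=[.4841,-.1678];R=Rz(np.pi-.220)
m.goto([*K,.20],R);m.hold(.3);print(np.array(m.get_contact_force())-f0,np.array(m.get_moment())-m0,m.get_clock())
t=np.array(m.get_eef_pos());Rt=np.array(m.get_ee_rot());tiles=[]
for n in('wrist','scene','side'):
    p,c=snap(n);save(p,n+'8.png')
    g=proj(c,t+Rt@np.array([.0,0,.03]))[0];w,h=(100,150) if n=='wrist' else (60,90)
    x0,y0=int(g[0]-w/2),int(g[1]-(90 if n=='wrist' else h/2))
    print(n,x0,y0,proj(c,t+Rt@[.003,.0013,.0553])[0])
    tiles.append(cv2.resize(p['frame'][y0:y0+h,x0:x0+w],(266,399),interpolation=cv2.INTER_CUBIC))
cv2.imwrite('pics/clean8.png',np.hstack(tiles)[:,:,::-1])
E
python3 n.py
```

```text
1.368 act 1.370 [ 1.378 -0.375 -0.204 -0.155 -0.317  0.016] 35.02
1.288 act 1.290 [-0.457 -0.658  0.136  0.013  0.033  0.016] 35.32
0.169 [-0.329  0.219 -0.076]
0.176 [ 0.631 -0.316  0.019]
0.185 [-0.484  0.384  0.541]
0.235 [ 0.009  0.733 -0.764]
[ 0.364 -0.66  -0.124] [-0.002  0.053 -0.032] 38.7583
wrist 230 154 [282.045 225.946]
scene 199 147 [231.601 200.023]
side 256 107 [287.366 161.953]
```

View pics/clean8.png

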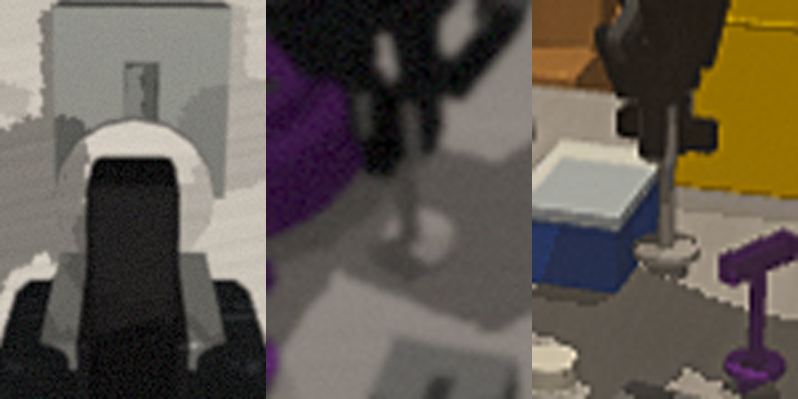

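In the wrist tile the collar is still centred at (138,190), so the key has not shifted in the grip. The pocket at (141,90) lines up with it. Guarded insertion at the pick-up pose, then release.

```bash
cat > q.py <<'E'
from k import *
K=[.4841,-.1678]
m.movel([*K,.116],speed=.15);ok=True
for z in(.110,.106,.102,.098,.095,.0925,.0916):
    m.movel([*K,z],speed=.05);f=np.array(m.get_contact_force())-f0;print(z,f)
    if f[2]>8 or np.hypot(*f[:2])>10: ok=z<.094;break
print(ok)
if ok:
    m.move_gripper(.05);m.hold(.1);m.movel([*K,.16],speed=.2)
    R=Rz(np.pi-.22);T=np.array(K)-.067*R[:2,0];m.goto([*T,.24],R);m.hold(.3)
    print(m.get_width(),m.get_contact_force(),m.get_clock())
    p,c=snap('wrist');save(p,'w9.png')
    for k_,z in(('key_grip',.11),('key',.016)):
        for d in m.pinpoint(p,k_)[:2]:print(k_,round(d['conf'],2),onz(c,d['at'],z))
    p2,c2=snap('scene');H={'reagent':0,'jar':0,'tube':0}
    for t in H:
        for d in m.pinpoint(p2,t)[:1]:print(t,np.round(d['at'],1),onz(c2,d['at'],0))
    o=ortho(p,c,*K,.119,.04,5000)
    cv2.imwrite('pics/o9.png',np.hstack([o,cv2.resize(p2['frame'][140:360,150:450],(400,293))[:,:],][:1]+[cv2.copyMakeBorder(cv2.resize(p2['frame'][140:360,150:450],(400,293)),0,107,0,0,0)])[:,:,::-1])
E
python3 q.py
```

```text
0.11 [-0.184 -0.349  2.015]
0.106 [0.151 0.099 0.091]
0.102 [0.216 0.011 0.766]
0.098 [-0.117  0.298 -0.256]
0.095 [0.12  1.21  0.405]
0.0925 [-0.345  0.507  0.745]
0.0916 [-1.108  1.261  6.457]
True
0.05019722019765014 [ 0.433  0.234 -0.363] 43.2167
key_grip 0.89 [ 0.487 -0.167  0.11 ]
key_grip 0.89 [ 0.449 -0.263  0.11 ]
key 0.94 [ 0.454 -0.262  0.016]
key 0.78 [ 0.485 -0.164  0.016]
jar [216.8 273.8] [ 0.563 -0.203  0.   ]
tube [308.4 321.2] [ 0.68  -0.009  0.   ]
```

View pics/o9.png

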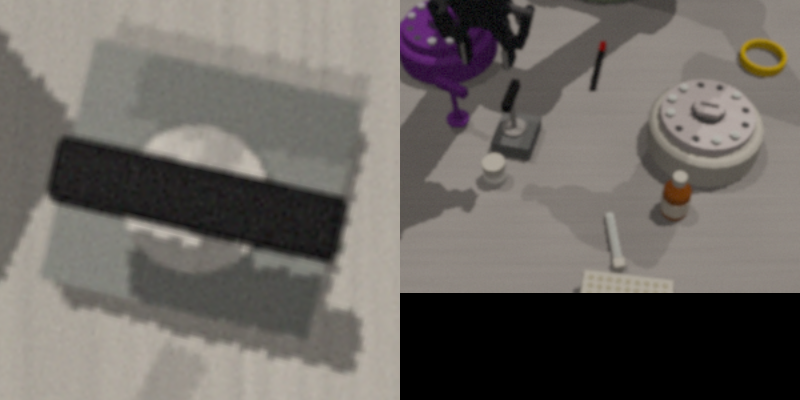

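The key stands upright in the stand, with bar (198,198) and collar (198,197) concentric. Jar, bottle and tube are where they were, and the nut is turned. The gripper is clear, so I hand in.

```bash
python3 -c "
from h import *
m.close_job()"
```

```text
the job is handed in; nothing more can be done
```

The nut is slackened and the key is back in its stand, let go. I handed the job in at about 43 s; no verdict is reported.

- **First grasp:** I gripped the key about 7 mm off because shadow had merged into the bar measurement, and the key tilted roughly 4°. I put it back in the stand, re-measured and gripped it again upright, before touching the centrifuge.
- **Nut:** The blade seated about 8.4 mm deep with about 1 N of side force. The nut turned clockwise against 0.05–0.1 N m. The side load reached about 5 N early in the turn, and I corrected the axis for it. The torque then climbed to 0.39 N m at about 1.40 rad of turn, the stop. I backed off within the slot's play and withdrew.
- **Key returned:** It met the stand with about 6.5 N. The last wrist view shows the bar and collar concentric, so the key is upright, and the gripper is clear of everything.
- **Bystanders:** The jar and the tube measured within 1 cm of where they started. The detector missed the amber bottle in the last picture, but by eye it stands in its old place.

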